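# Clear the headset and hold up the specimen tray

### The arm

A 7-joint arm with a two-finger parallel gripper is mounted at the origin on the work surface. World frame = base frame: x ahead of the robot, y to its left, z up, the work surface at z = 0. Lengths are in m, angles in degrees, forces in N, time in s.
With the tool pointing down it reaches from about 0.425 to 0.875 m from the base axis. Payload 4.7 kg.
Tool frame: the origin (TCP) lies at the very end of the fingers, on their centre line; the grasp point (between the pads) lies 19 mm behind it; z points along the fingers, y is the line along which they close (so a half turn about z gives the same grasp; the last joint's range is limited). The gripper opens to 87 mm and grips with 3 to 60 N. Pads are 19 mm wide; open, the fingers measure 117 mm over their backs; the gripper's body (75 mm by 190 mm) begins 51 mm behind the grasp point.
Start: joints at [65.839, 18.392, -4.016, 83.108, 1.295, 78.541, -3.26], TCP at [0.274, -0.589, 0.223] pointing down, gripper open.
Joint ranges: [-163.93, 163.93], [-17.29, 119.83], [-79.2, 71.16], [3.27, 140.29], [-89.18, 269.18], [5.43, 117.66], [-154.24, 154.24]. Speed limits (degrees/s): [147.25, 147.25, 180, 180, 180, 180, 180].

### API

Orientations are given as [roll, pitch, yaw] about the fixed x, y, z axes, in that order (R = Rz(yaw) Ry(pitch) Rx(roll)).
In Python, from cell import get_obs, cams, ticket, finder gives the robot as it stands.
- The arm moves only by the shell command python3 -m creep 'ROWS' [FORCE]. ROWS is text: rows parted by semicolons, each of 5 numbers parted by spaces: the shift along the world's x, y, z in m, then the turn about the world's z in degrees, then the finger opening in m, from 0 to 0.087. A call has 1 to 8 rows; each row shifts and turns the commanded pose from where the row before left it; what a row does not reach is not made up. A row lasts 1/8 s, in which the tool goes at most 62.5 mm and 10.7 degrees, less where a joint would pass 70% of its speed; a pose out of reach is approached as far as the arm can. A call with a gripper value outside its range is refused whole. The fingers move at their own pace and stop on an object; FORCE is the grip in N (left out, the last holds). Time passes only in rows, so rows that do not move let the fingers close. It gives the time, the measured TCP pose, the force, the opening and the grip force at its end, in the units of the state.
- get_obs(): the state, without advancing time (a new reading comes with each control period).
- cams.read_camera(name): name is "scene" or "top"; returns the picture (480x640x3 uint8, red, green, blue); there is no depth.
- cams.calibration(name): a dict with "fx", "fy", "cx", "cy" (pixels), "extrinsics" (4x4, takes a point from world to camera coordinates). Camera axes: x right, y down, z forward; pixel columns grow to the right and rows downward; lengths in m; the calibration is good to about 2 mm. A picture is of the moment at which its call begins. calibration takes no time and is no camera call.
- ticket.sign_off(): hands the job in; it is judged then, once.
Trained networks look in the newest picture that a camera, given by its name, has taken for a name from the list of things; names that differ only in an ending like _2 or _b are one class to them, and where a whole thing is asked for, a point or a joint stands for the part that bears it (a point fixed in the world has none). Each returns a list of dicts, best first, with "p" (0 to 1); they miss things now and then, are a little off and sometimes report something else, mostly with a low value. They report only what shows in the picture. A call takes as long as a camera call. They do not tell look-alikes from the thing itself.
- finder.masks_of(name, camera): "mask" (480x640 bool, what is visible of it) and "xy" ([column, row] in pixels, amid what is visible of it).
- finder.tip_of(name, camera): "xy" ([column, row] in pixels: a listed point, or the origin of a listed thing).
The state is a dict: "time_s": time; "qpos": joint angles; "joint_velocities": joint speeds; "effort": joint torques, N m; "tool_pos": TCP position; "tool_rot": TCP orientation; "force": force on the tool from outside, world axes, zero at the start; "wrist_torque": the same for the moment, N m; "grip_width": finger opening in m; "grasp_force": force on a finger pad.
Only numpy, scipy, OpenCV 4.12 (cv2) and the standard library are available. Lean on these libraries where they do the work, as an engineer would, in place of code of your own. Each camera call takes 0.05 s, during which the arm holds its last target. There are 200 camera calls.

### The job

Someone has left the headset standing astride the handle of the specimen tray. Hang the headset over the bench rail so that one ear cup hangs on each side of the bar, and let go of it; then take the tray by its handle, lift it at least 10 cm clear of the bench and finish still holding it there, level and still, with both of its jars standing on it. Leave the other things on the bench where they are.

Things in the scene. Friction and masses are not known exactly. Their poses are not given: they have to be found in the camera images.
- headset: Black headset, loose, about 0.18 kg, standing on its cups on the tray floor, arch over the handle. Origin midway between the cups' undersides; z up, x cup to cup. 172 (x) x 155 mm tall. Cups 22 x 55 x 60 mm at x = +-75. Crown: flat pad 50 (x) x 20 (y) x 18 mm thick, z = 137 to 155, to be gripped from above across y; from it a band 18 mm wide, 5 thick slopes to the cups. Half turn looks the same.
- headset_crown (a point): Centre of the underside of the headset's crown pad (z = 137 mm in the headset's frame): the face that comes to rest on the bar. Axes as the headset.
- rail: Bench rail fixed to the table: a horizontal round steel bar 14 mm thick along its y axis, on two posts 14 mm thick at y = +-120 mm with round feet 60 mm across, 6 mm high. Bar top 155 mm above the table. Origin on the table under the middle of the bar. The same turned half round.
- rail_top (a point): Highest line of the rail's bar, at mid-length (155 mm above the table). Axes as the rail: y along the bar, z up.
- tray: Flat steel tray, loose, about 0.4 kg, 250 (x) x 170 (y) mm, floor 5 thick, rim 17 high, slides fixed flat at both ends; balanced about its centre. Origin: centre of underside, z up. Rigid handle in the middle: two 10 mm posts at x = +-45 carry a black bar along x, 100 long, 16 wide (y), 16 high, z = 77 to 93 mm.
- tray_grip (a point): Centre of the tray's handle bar, 85 mm above the tray's underside, on the line through its centre of mass; grip across y from above. Axes as the tray.
- jar_a: Capped clear specimen jar, loose, 29 mm diameter, 46 mm tall, about 0.04 kg, standing on the tray floor about 60 mm to the +y side of the handle. Origin at the centre of its underside.
- jar_b: The same kind of jar, standing on the tray floor about 60 mm to the -y side of the handle. Origin at the centre of its underside.
- jar_spare: Bystander: a jar of the same kind standing on the bench between rail and tray. Origin at the centre of its underside.
- oil_bottle: Bystander: blue immersion-oil bottle, 40 mm diameter, 85 mm tall, standing. Origin at the centre of its underside.
- marker: Bystander: grey marker pen lying along its x, 125 mm long, 14 mm thick. Origin under its middle.
- mug: Bystander: white mug, 80 mm diameter, 90 mm tall, handle at its +y. Origin at the centre of its underside.
- mouse: Bystander: black computer mouse, 100 x 60 x 30 mm. Origin at the centre of its underside.
- slide_box: Bystander: grey slide box, 102 x 87 x 34 mm. Origin at the centre of its underside.
- tape_roll: Bystander: roll of clear tape lying flat, 80 mm outer diameter, 19 mm high. Origin at the centre of its underside.
Not all that is in view belongs to the job. Leave any purple look-alike of the headset alone.

How it is judged (in metres and radians):
On the way:
1. the headset hangs from the rail by its crown pad, let go, and the tray is still on the bench (x of headset_crown in the frame of rail_top between -0.025 and 0.025 m and y of headset_crown in the frame of rail_top between -0.1 and 0.1 m and z of headset_crown in the frame of rail_top between -0.012 and 0.012 m and angle between headset's own z axis and vertical below 0.35 rad and contact force between headset and rail above 0.3 N and contact force between headset and the fingers below 0.1 N and linear speed of headset below 0.05 m/s and height (world z) of tray below 0.03 m), for 0.3 s.
At the end, for the whole second after the job is handed in: Headset hangs still on the bar (pad 12 mm in height, 25 across, 100 along; tilt < 0.35 rad), released. Tray in the fingers, on nothing else, > 90 mm up, tilt < 0.12 rad, < 20 mm/s, < 0.1 rad/s; both jars stand on it (< 0.25 rad). Bystanders within 40 mm (x of headset_crown in the frame of rail_top between -0.025 and 0.025 m and y of headset_crown in the frame of rail_top between -0.1 and 0.1 m and z of headset_crown in the frame of rail_top between -0.012 and 0.012 m and angle between headset's own z axis and vertical below 0.35 rad and contact force between headset and rail above 0.3 N and contact force between headset and the fingers below 0.1 N and linear speed of headset below 0.05 m/s and z of jar_a in the frame of tray between -0.002 and 0.015 m and horizontal distance between each of jar_a, jar_b and tray below 0.14 m and angle between each of jar_a, jar_b's own z axis and vertical below 0.25 rad and z of jar_b in the frame of tray between -0.002 and 0.015 m and height (world z) of tray above 0.09 m and angle between tray's own z axis and vertical below 0.12 rad and contact force between tray and the fingers above 2 N and contact force between tray and rail below 0.1 N and contact force between tray and headset below 0.1 N and linear speed of tray below 0.02 m/s and angular speed of tray below 0.1 rad/s and contact force between tray and jar_spare below 0.1 N and contact force between tray and oil_bottle below 0.1 N and contact force between tray and marker below 0.1 N and contact force between tray and mug below 0.1 N and contact force between tray and mouse below 0.1 N and contact force between tray and slide_box below 0.1 N and contact force between tray and tape_roll below 0.1 N and distance of each of jar_spare, oil_bottle, marker, mug, mouse, slide_box, tape_roll from where it was at the start of the episode below 0.04 m); the arm keeps its last pose, push and grip.
It fails at once if a bystander is displaced more than 40 mm (distance of any of jar_spare, oil_bottle, marker, mug, mouse, slide_box, tape_roll from where it was at the start of the episode above 0.04 m).
It fails at once if a jar on the tray tips over (angle between any of jar_a, jar_b's own z axis and vertical above 0.8 rad).
It also fails if it takes over 67 s, if anything falls off the work surface, if the arm or the gripper's body presses on something with over 40 N, if the wrist force passes 120 N, or if a joint passes its speed limit or range.

## Working session

There is one attempt and no reset: what is moved stays moved. The work goes in short steps, Python scripts to look and compute and a shell command to move; the robot and the scene stay as the last step left them, time stands still between calls to the robot, and variables do not carry over. Pictures are saved under pics/ and viewed, at most 10 in all, crops included, and the job is handed in when it is done.

```bash
mkdir -p pics; ls
python3 - <<'E'
from cell import get_obs,cams,ticket,finder
import cv2,numpy as np
o=get_obs();print(o['time_s'],o['tool_pos'],o['tool_rot'],o['force'])
for c in("scene","top"):
    im=cams.read_camera(c);cv2.imwrite(f'pics/{c}0.png',im[:,:,::-1])
    k=cams.calibration(c);print(c,k['fx'],k['cx'],k['cy'],np.round(k['extrinsics'],3).tolist())
    for n in("headset_crown","headset","rail","rail_top","tray","tray_grip","jar_a","oil_bottle","mug"):
        print(n,[(np.round(d['xy'],1).tolist(),round(d['p'],2)) for d in finder.tip_of(n,c)][:4])
E
```

```text
pics
0.0 [ 0.2741299  -0.5887674   0.22147426] [-1.79893115e+02  5.08115923e-03  2.49705636e+01] [ 0.5032162  -0.90657324 -0.72215839]
scene 607.7084886988088 323.6725346387911 242.03637033518226 [[0.242, 0.97, 0.006, -0.12], [0.741, -0.181, -0.646, -0.286], [-0.626, 0.161, -0.763, 1.913], [0.0, 0.0, 0.0, 1.0]]
headset_crown [([407.6, 235.8], 0.84), ([383.5, 161.6], 0.8)]
headset [([399.1, 266.2], 0.81), ([486.9, 217.5], 0.72)]
rail []
rail_top [([233.9, 276.2], 0.61)]
tray [([399.5, 271.7], 0.74)]
tray_grip [([401.2, 250.3], 0.62)]
jar_a [([419.2, 262.8], 0.67), ([373.3, 269.9], 0.55)]
oil_bottle [([364.8, 343.1], 0.59)]
mug [([514.3, 263.2], 0.67)]
top 497.7694352888369 317.0132834960429 247.92732892363185 [[0.016, -1.0, 0.02, -0.011], [-0.985, -0.019, -0.169, 0.527], [0.169, -0.017, -0.985, 1.256], [0.0, 0.0, 0.0, 1.0]]
headset_crown [([218.7, 350.8], 0.97), ([234.4, 236.3], 0.76), ([358.7, 164.0], 0.66)]
headset [([355.1, 183.4], 0.59), ([243.2, 245.3], 0.55)]
rail [([401.4, 234.1], 0.61)]
rail_top [([416.6, 223.4], 0.85), ([402.0, 236.1], 0.2)]
tray [([242.1, 248.2], 0.65)]
tray_grip [([235.7, 242.0], 0.8), ([401.7, 237.5], 0.24)]
jar_a [([224.8, 246.4], 0.7), ([265.2, 251.3], 0.67)]
oil_bottle [([299.5, 177.1], 0.68), ([266.4, 248.6], 0.65)]
mug [([127.9, 230.1], 0.73), ([225.2, 247.2], 0.67)]
```

View pics/scene0.png

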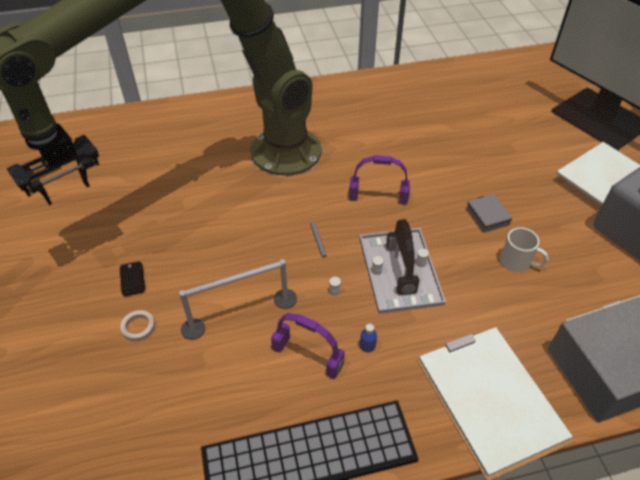

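View pics/top0.png

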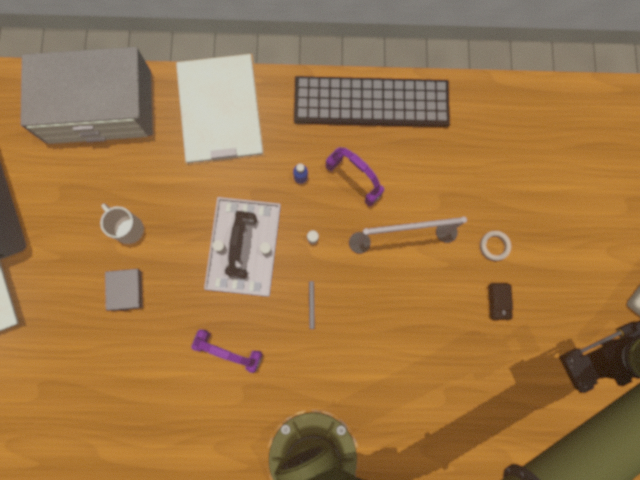

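The scene picture shows three candidates for the headset. The black one stands astride the tray handle (scene ~(405,250), top ~(240,245)). The purple ones are at scene (380,175) and (308,340), top (228,350) and (356,175). By the description I choose the black one. The rail bar runs scene (183,293)-(284,263), top (365,231)-(466,220). I'll check the choice in a crop.

```bash
cat > h.py <<'E'
from cell import get_obs,cams,ticket,finder
import cv2,numpy as np
def P(c):
    k=cams.calibration(c);E=np.array(k['extrinsics'])
    K=np.array([[k['fx'],0,k['cx']],[0,k['fy'],k['cy']],[0,0,1]]);return K,E
def at(c,uv,z):
    K,E=P(c);d=E[:3,:3].T@np.linalg.inv(K)@[uv[0],uv[1],1];o=-E[:3,:3].T@E[:3,3]
    return o+d*(z-o[2])/d[2]
def px(c,p):
    K,E=P(c);q=K@(E[:3,:3]@p+E[:3,3]);return q[:2]/q[2]
def tri(u,v):
    X=cv2.triangulatePoints(*[K@E[:3] for K,E in (P('scene'),P('top'))],np.float64(u).reshape(2,1),np.float64(v).reshape(2,1))
    return (X[:3]/X[3]).ravel()
E
python3 - <<'E'
from h import *
a=cv2.imread('pics/scene0.png')[210:320,345:455];b=cv2.imread('pics/top0.png')[190:300,190:300]
cv2.imwrite('pics/crop0.png',np.hstack([cv2.resize(x,(400,400),interpolation=cv2.INTER_CUBIC) for x in(a,b)]))
im=cams.read_camera('top')
m=[d for d in finder.masks_of('tray','top')][0];print(m['p'],m['xy'],m['mask'].sum())
c=m['mask'].astype(np.uint8);r=cv2.minAreaRect(cv2.findNonZero(c));print(r)
bx=cv2.boxPoints(r);W=np.array([at('top',p,.015)[:2] for p in bx]);print(W,W.mean(0),np.linalg.norm(W-np.roll(W,1,0),axis=1))
for c,e in(('scene',[(183,293),(284,263)]),('top',[(365,231),(466,220)])):
    print(c,[at(c,p,.15)[:2].round(3) for p in e])
print('crown top tri',tri((407.6,235.8),(234.4,236.3)))
print('crown at .142', at('top',(234.4,236.3),.142),at('scene',(407.6,235.8),.142))
E
```

```text
0.77 [248.2, 247.6] 4924
((242.8689422607422, 246.004638671875), (66.04920959472656, 94.54694366455078), 7.431407928466797)
[[0.41818301 0.29302441]
 [0.67298875 0.27378792]
 [0.6528933  0.09574199]
 [0.39880865 0.12069849]] [0.53571843 0.1958132 ] [0.17341161 0.25553083 0.1791764  0.25530735]
scene [array([ 0.586, -0.352]), array([ 0.556, -0.112])]
top [array([ 0.553, -0.115]), array([ 0.585, -0.362])]
crown top tri [0.53599525 0.20202005 0.13910206]
crown at .142 [0.53509918 0.2003668  0.142     ] [0.5383651  0.20174213 0.142     ]
```

View pics/crop0.png

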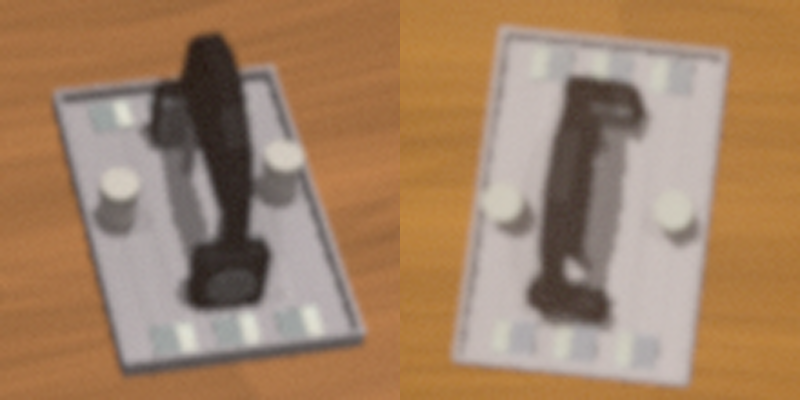

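The crop confirms the choice: the black headset arches over the tray's black handle, with jars on both sides (crop ~(120,185) and (280,160)). Next I fit the headset pose to the dark silhouette in both views.

Run:
```python
from h import *
from scipy.optimize import minimize
def box(x0,x1,y0,y1,z0,z1):return np.array([[x,y,z] for x in(x0,x1) for y in(y0,y1) for z in(z0,z1)])
def parts():
    L=[box(-.025,.025,-.01,.01,.137,.155)]
    for s in(-1,1):
        L.append(box(s*.064,s*.086,-.0275,.0275,0,.06))
        L.append(np.vstack([box(s*.024,s*.026,-.009,.009,.148,.153),box(s*.073,s*.077,-.009,.009,.055,.06)]))
    return L
H=parts();HB=[box(-.05,.05,-.008,.008,.077,.093)]
def rot(L,x,y,z,a):
    c,s=np.cos(a),np.sin(a);R=np.array([[c,-s,0],[s,c,0],[0,0,1]]);return [p@R.T+[x,y,z] for p in L]
T=(.5357,.1958,0,np.radians(-5))
D={}
for c in('scene','top'):
    g=cv2.imread(f'pics/{c}0.png').max(2);m=np.zeros_like(g)
    cor=rot([box(-.12,.12,-.08,.08,.0,.005),box(-.09,.09,-.03,.03,.1,.165)],*T)
    cv2.fillConvexPoly(m,cv2.convexHull(np.int32(np.vstack([[px(c,p) for p in q] for q in cor]))),1)
    D[c]=(cv2.GaussianBlur(((g<85)&(m>0)).astype(np.float32),(0,0),1),m);print(c,((g<85)&(m>0)).sum())
def rend(c,th):
    im=np.zeros((480,640),np.uint8)
    for q in rot(H,th[0],th[1],.005,th[2])+rot(HB,*T):
        cv2.fillConvexPoly(im,cv2.convexHull(np.float32([px(c,p) for p in q])*16).astype(np.int32),255,cv2.LINE_AA,4)
    return cv2.GaussianBlur(im/np.float32(255),(0,0),1)
f=lambda t:sum((np.abs(rend(c,t)-D[c][0])*D[c][1]).sum() for c in D)
best=min((minimize(f,[.5357,.199,a],method='Nelder-Mead',options=dict(initial_simplex=np.array([[.5357,.199,a],[.55,.199,a],[.5357,.215,a],[.5357,.199,a+.1]]))) for a in(-.2,-.05,.05)),key=lambda r:r.fun)
print(best.x,np.degrees(best.x[2]),best.fun)
```

```text
scene 1235
top 555Traceback (most recent call last):
  File "<stdin>", line 26, in <module>
  File "<stdin>", line 26, in <genexpr>
    res = _minimize_neldermead(fun, x0, args, callback, bounds=bounds,
                               **options)
    fxcc = func(xcc)
    fx = function(np.copy(x), *(wrapper_args + args))
  File "<stdin>", line 25, in <lambda>
  File "<stdin>", line 25, in <genexpr>
  File "<stdin>", line 23, in rend
  File "h.py", line 10, in px
    K,E=P(c);q=K@(E[:3,:3]@p+E[:3,3]);return q[:2]/q[2]
        ~^^^
  File "h.py", line 4, in P
    k=cams.calibration(c);E=np.array(k['extrinsics'])
ValueError: time passes only in moves, steps and waits
```

```bash
sed -i 's/^def P/import functools\n@functools.cache\ndef P/' h.py
python3 - <<'E'
from h import *
from scipy.optimize import minimize
def box(x0,x1,y0,y1,z0,z1):return np.array([[x,y,z] for x in(x0,x1) for y in(y0,y1) for z in(z0,z1)])
H=[box(-.025,.025,-.01,.01,.137,.155)]
for s in(-1,1):
    H+=[box(s*.064,s*.086,-.0275,.0275,0,.06),np.vstack([box(s*.024,s*.026,-.009,.009,.148,.153),box(s*.073,s*.077,-.009,.009,.055,.06)])]
HB=[box(-.05,.05,-.008,.008,.077,.093)]
def rot(L,x,y,z,a):
    c,s=np.cos(a),np.sin(a);R=np.array([[c,-s,0],[s,c,0],[0,0,1]]);return [p@R.T+[x,y,z] for p in L]
T=(.5357,.1958,0,np.radians(-5))
D={}
for c in('scene','top'):
    g=cv2.imread(f'pics/{c}0.png').max(2);m=np.zeros_like(g)
    cor=rot([box(-.12,.12,-.08,.08,.0,.005),box(-.09,.09,-.03,.03,.1,.165)],*T)
    cv2.fillConvexPoly(m,cv2.convexHull(np.int32(np.vstack([[px(c,p) for p in q] for q in cor]))),1)
    D[c]=(cv2.GaussianBlur(((g<85)&(m>0)).astype(np.float32),(0,0),1),m)
def rend(c,th):
    im=np.zeros((480,640),np.uint8)
    for q in rot(H,th[0],th[1],.005,th[2])+rot(HB,*T):
        cv2.fillConvexPoly(im,cv2.convexHull(np.float32([px(c,p) for p in q])*16).astype(np.int32),255,cv2.LINE_AA,4)
    return cv2.GaussianBlur(im/np.float32(255),(0,0),1)
f=lambda t:sum((np.abs(rend(c,t)-D[c][0])*D[c][1]).sum() for c in D)
for a in(-.2,-.05,.05):
    r=minimize(f,[.5357,.199,a],method='Nelder-Mead',options=dict(initial_simplex=np.array([[.5357,.199,a],[.55,.199,a],[.5357,.215,a],[.5357,.199,a+.1]])))
    print(r.x,np.degrees(r.x[2]),r.fun)
E
```

```text
[ 0.53047867  0.1972286  -0.12795003] -7.33099645807098 1080.4278564453125
[ 0.53028333  0.19666439 -0.13992744] -8.01725175674231 1079.35888671875
[ 0.53138621  0.19702242 -0.13430123] -7.6948937732806515 1078.92919921875
```

```bash
python3 -m creep '0 0 0.06 0 0.087; 0 0 0.05 0 0.087; 0.02 0.05 0 -4 0.087; 0.02 0.055 0 -4 0.087; 0.02 0.055 0 -4 0.087; 0.02 0.055 0 -4 0.087; 0.02 0.055 0 -4 0.087; 0.02 0.055 0 -4 0.087'; python3 -m creep '0.02 0.055 0 -4 0.087; 0.02 0.055 0 -4 0.087; 0.02 0.055 0 0 0.087; 0.02 0.055 0 0 0.087; 0.02 0.055 0 0 0.087; 0.02 0.055 0 0 0.087; 0.01 0.05 0 0 0.087; 0 0 0 0 0.087'
```

```text
time_s: 2.1
tool_pos: [0.3949, -0.2623, 0.3329]
tool_rot: [179.9, -0.0, 0.8]
force: [1.0, -0.3, 0.8]
grip_width: 0.0868
grasp_force: 0.0
time_s: 3.1
tool_pos: [0.5237, 0.1213, 0.3327]
tool_rot: [-179.8, 0.0, -6.5]
force: [0.2, -0.2, 0.0]
grip_width: 0.0869
grasp_force: 0.0
```

```bash
python3 -m creep '0.005 0.04 0 0 0.087; 0.005 0.038 0 0 0.087; 0 0 -0.05 0 0.087; 0 0 -0.05 0 0.087; 0 0 -0.03 0 0.087; 0 0 -0.01 0 0.087; 0 0 0 0 0.087; 0 0 0 0 0.087'
python3 - <<'E'
from h import *
a=[]
for c,(r,q) in(('scene',(130,330)),('top',(150,160))):
    im=cams.read_camera(c);cv2.imwrite(f'pics/{c}1.png',im[:,:,::-1])
    a.append(cv2.resize(im[r:r+150,q:q+150,::-1],(400,400),interpolation=cv2.INTER_CUBIC))
cv2.imwrite('pics/crop1.png',np.hstack(a))
E
```

```text
time_s: 4.1
tool_pos: [0.5354, 0.1939, 0.1943]
tool_rot: [-180.0, -0.1, -7.1]
force: [0.3, -0.5, -0.8]
grip_width: 0.0872
grasp_force: 0.0
```

View pics/crop1.png

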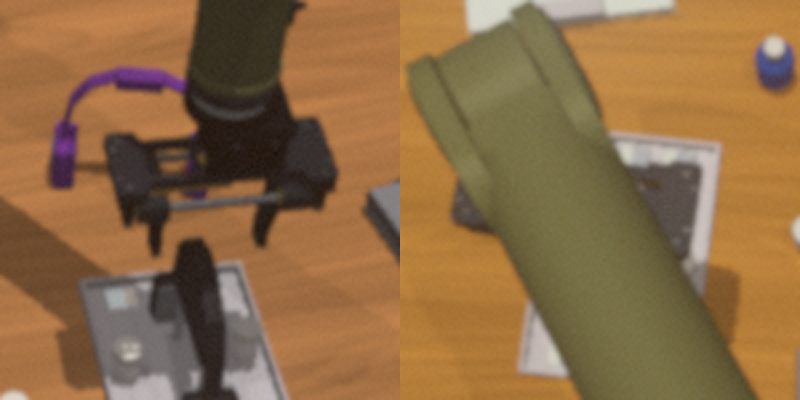

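The fingers stand open above the crown, with the tips at crop (155,250) and (262,240) and the crown's far end at about (195,245). I'll check how well they are centred numerically.

Run:
```python
from h import *
print('tcp',px('scene',np.array([.5354,.1939,.1943])))
for y in(.188,.194,.20): print(y,[px('scene',np.array([x,y+d,.160])).round(1).tolist() for x in(.51,.56) for d in(-.01,.01)])
g=cv2.imread('pics/scene1.png').max(2)
for r in range(220,262,4):
    w=np.where(g[r,385:430]<60)[0]+385; print(r,w.min() if len(w) else 0,w.max() if len(w) else 0, ((g[r,395:425])).tolist())
```

```text
tcp [406.51491366 221.23953416]
0.188 [[395.5, 224.3], [403.2, 222.9], [402.1, 239.3], [409.9, 237.8]]
0.194 [[397.8, 223.9], [405.5, 222.5], [404.4, 238.8], [412.2, 237.3]]
0.2 [[400.1, 223.5], [407.8, 222.0], [406.8, 238.4], [414.6, 236.9]]
220 387 428 [157, 145, 126, 102, 81, 70, 67, 64, 58, 58, 65, 103, 137, 154, 158, 158, 154, 153, 153, 153, 150, 150, 152, 151, 148, 154, 153, 153, 153, 138]
224 388 407 [137, 99, 54, 38, 39, 37, 39, 34, 43, 41, 46, 38, 48, 81, 121, 148, 157, 158, 158, 159, 158, 159, 159, 158, 156, 156, 155, 156, 151, 152]
228 397 408 [109, 61, 40, 38, 41, 36, 41, 41, 44, 42, 42, 43, 41, 44, 68, 111, 144, 158, 160, 161, 160, 158, 156, 161, 167, 169, 167, 165, 164, 159]
232 394 410 [44, 40, 43, 43, 42, 40, 39, 45, 41, 43, 43, 43, 42, 40, 45, 55, 82, 114, 133, 138, 142, 141, 136, 117, 113, 138, 160, 161, 161, 158]
236 388 410 [50, 43, 40, 42, 40, 38, 41, 44, 44, 41, 42, 41, 43, 45, 46, 47, 71, 117, 153, 170, 174, 174, 169, 159, 129, 108, 124, 152, 159, 164]
240 387 410 [66, 56, 50, 42, 41, 46, 42, 41, 41, 42, 41, 55, 58, 55, 58, 59, 66, 108, 154, 178, 181, 177, 174, 170, 169, 152, 122, 119, 145, 160]
244 387 410 [68, 73, 65, 55, 48, 42, 42, 44, 46, 42, 50, 54, 57, 63, 55, 56, 60, 80, 123, 162, 181, 183, 184, 184, 183, 179, 164, 133, 116, 138]
248 400 411 [68, 76, 77, 74, 60, 42, 44, 44, 44, 44, 39, 47, 57, 56, 55, 59, 55, 61, 75, 101, 113, 115, 117, 118, 127, 148, 157, 151, 131, 118]
252 401 413 [92, 83, 83, 94, 94, 75, 55, 43, 39, 45, 44, 47, 45, 48, 47, 44, 47, 48, 52, 75, 100, 110, 118, 118, 121, 123, 124, 122, 123, 122]
256 402 413 [86, 86, 90, 96, 99, 99, 80, 58, 47, 45, 46, 46, 42, 44, 47, 47, 44, 48, 55, 73, 93, 103, 102, 101, 107, 106, 109, 114, 114, 115]
260 403 413 [106, 104, 102, 104, 106, 106, 100, 84, 58, 50, 42, 45, 44, 44, 46, 50, 47, 46, 55, 74, 93, 102, 107, 106, 110, 115, 114, 116, 116, 116]
```

```bash
python3 -m creep '0 0 -0.03 0 0.087; 0 0 -0.019 0 0.087; 0 0 0 0 0.06; 0 0 0 0 0.03; 0 0 0 0 0.01; 0 0 0 0 0.01; 0 0 0 0 0.01; 0 0 0 0 0.01' 20
```

```text
time_s: 5.2
tool_pos: [0.5344, 0.1937, 0.1437]
tool_rot: [180.0, -0.0, -7.0]
force: [-0.6, -0.7, 0.1]
grip_width: 0.0348
grasp_force: 0.0
```

```bash
python3 -m creep '0 0 0 0 0.01; 0 0 0 0 0.01; 0 0 0 0 0.01; 0 0 0 0 0.01'; python3 -m creep '0 0 0.03 0 0.01; 0 0 0.05 0 0.01; 0 0 0.05 0 0.01;0 0 0.05 0 0.01; 0 0 0.01 0 0.01; 0 0 0 0 0.01'
python3 - <<'E'
from h import *
im=cams.read_camera('scene');cv2.imwrite('pics/lift.png',cv2.resize(im[100:320,300:520,::-1],(500,500)))
E
```

```text
time_s: 5.7
tool_pos: [0.5342, 0.1937, 0.1434]
tool_rot: [180.0, 0.0, -7.0]
force: [0.7, 1.2, -1.5]
grip_width: 0.02
grasp_force: 19.9
time_s: 6.45
tool_pos: [0.5343, 0.1936, 0.3332]
tool_rot: [180.0, 0.0, -7.0]
force: [0.6, 0.4, -2.8]
grip_width: 0.0199
grasp_force: 19.9
```

View pics/lift.png

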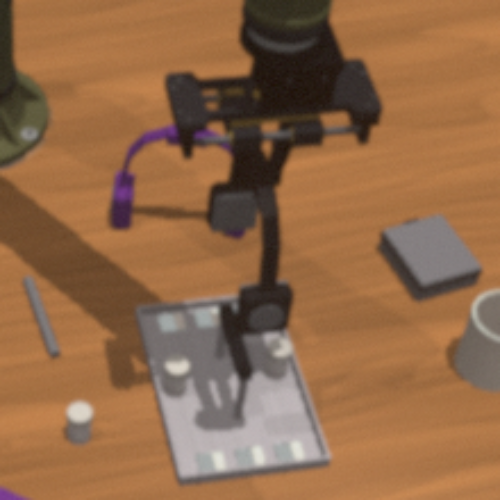

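The headset is gripped and lifted upright (cups at crop (265,310) and (232,208)). The tray and jars are undisturbed. Next move: over the rail.

```bash
python3 -m creep '0.002 -0.02 0.01 1 0.01; 0.003 -0.035 0 1 0.01; 0.003 -0.04 0 1 0.01; 0.003 -0.04 0 1 0.01; 0.003 -0.04 0 1 0.01; 0.003 -0.04 0 1 0.01; 0.003 -0.04 0 1 0.01; 0.003 -0.04 0 1 0.01'; python3 -m creep '0.003 -0.04 0 2 0.01; 0.003 -0.04 0 2 0.01; 0.003 -0.03 0 2 0.01; 0.003 -0.02 0 0 0.01; 0 0 0 0 0.01; 0 0 0 0 0.01'
python3 - <<'E'
from h import *
a=[]
for c,(r,q) in(('scene',(130,130)),('top',(130,320))):
    im=cams.read_camera(c);cv2.imwrite(f'pics/{c}2.png',im[:,:,::-1])
    a.append(cv2.resize(im[r:r+200,q:q+200,::-1],(400,400),interpolation=cv2.INTER_CUBIC))
cv2.imwrite('pics/crop2.png',np.hstack(a))
E
```

```text
time_s: 7.5
tool_pos: [0.5563, -0.1027, 0.3409]
tool_rot: [-180.0, 0.2, 1.0]
force: [-0.5, -0.6, -1.2]
grip_width: 0.0201
grasp_force: 19.9
time_s: 8.25
tool_pos: [0.5696, -0.2292, 0.3432]
tool_rot: [-179.9, 0.0, 7.1]
force: [0.4, 0.8, -2.5]
grip_width: 0.0196
grasp_force: 20.0
```

View pics/crop2.png

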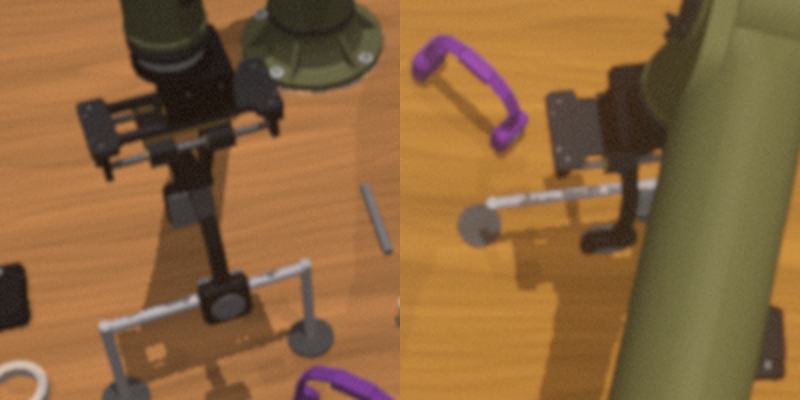

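```bash
python3 -m creep '0 0 -0.03 0 0.01; 0 0 -0.04 0 0.01; 0 0 -0.04 0 0.01; 0 0 -0.03 0 0.01; 0 0 -0.02 0 0.01; 0 0 -0.015 0 0.01; 0 0 0 0 0.01; 0 0 0 0 0.01'; python3 -m creep '0 0 -0.005 0 0.01; 0 0 -0.003 0 0.01; 0 0 0 0 0.01; 0 0 0 0 0.01'
```

```text
time_s: 9.35
tool_pos: [0.5702, -0.2314, 0.1698]
tool_rot: [179.9, -0.1, 7.0]
force: [0.3, -0.0, -1.8]
grip_width: 0.0199
grasp_force: 20.0
time_s: 9.85
tool_pos: [0.5694, -0.2313, 0.1607]
tool_rot: [180.0, -0.0, 7.0]
force: [0.5, -0.7, -0.8]
grip_width: 0.0202
grasp_force: 20.0
```

```bash
python3 -m creep '0 0 -0.002 0 0.01; 0 0 0 0 0.01; 0 0 0 0 0.01'
python3 - <<'E'
from h import *
a=[]
for c,(r,q) in(('scene',(180,150)),('top',(150,330))):
    im=cams.read_camera(c);cv2.imwrite(f'pics/{c}3.png',im[:,:,::-1])
    a.append(cv2.resize(im[r:r+150,q:q+150,::-1],(400,400),interpolation=cv2.INTER_CUBIC))
cv2.imwrite('pics/crop3.png',np.hstack(a))
E
```

```text
time_s: 10.22
tool_pos: [0.5694, -0.2313, 0.1586]
tool_rot: [180.0, 0.0, 7.0]
force: [0.4, -0.3, -1.5]
grip_width: 0.0198
grasp_force: 20.0
```

View pics/crop3.png

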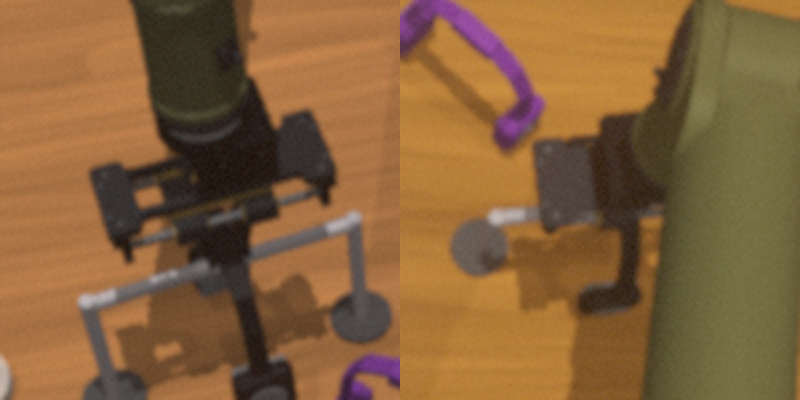

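The headset straddles the bar, one cup on each side, with the near cup at crop (262,385). I'll ease down another 2 mm and release.

```bash
python3 -m creep '0 0 -0.002 0 0.01; 0 0 0 0 0.01; 0 0 0 0 0.01'; python3 -m creep '0 0 0 0 0.022; 0 0 0 0 0.03; 0 0 0 0 0.045; 0 0 0 0 0.06; 0 0 0 0 0.06; 0 0 0 0 0.06; 0 0 0 0 0.06; 0 0 0 0 0.06'; python3 -m creep '0 0 0.01 0 0.06; 0 0 0.02 0 0.06; 0 0 0.04 0 0.06; 0 0 0.05 0 0.06; 0 0 0.05 0 0.06; 0 0 0 0 0.06'
python3 - <<'E'
from h import *
a=[]
for c,(r,q) in(('scene',(220,150)),('top',(150,330))):
    im=cams.read_camera(c);cv2.imwrite(f'pics/{c}4.png',im[:,:,::-1])
    a.append(cv2.resize(im[r:r+150,q:q+150,::-1],(400,400),interpolation=cv2.INTER_CUBIC))
cv2.imwrite('pics/crop4.png',np.hstack(a))
E
```

```text
time_s: 10.7
tool_pos: [0.5694, -0.2313, 0.1566]
tool_rot: [180.0, 0.0, 7.0]
force: [-0.3, -0.5, -1.5]
grip_width: 0.02
grasp_force: 20.0
time_s: 11.7
tool_pos: [0.5694, -0.2313, 0.1566]
tool_rot: [180.0, 0.0, 7.0]
force: [-0.0, 0.0, -0.6]
grip_width: 0.0594
grasp_force: 0.0
time_s: 12.45
tool_pos: [0.5717, -0.2313, 0.3335]
tool_rot: [179.7, -0.5, 7.0]
force: [1.3, 0.8, -0.5]
grip_width: 0.0601
grasp_force: 0.0
```

View pics/crop4.png

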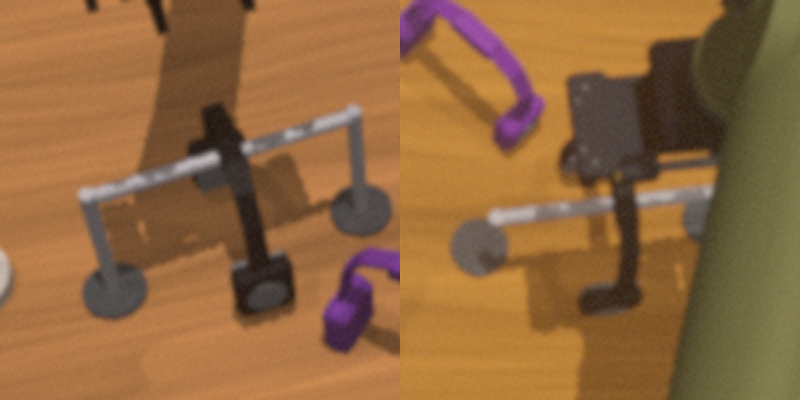

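The headset hangs on the bar and is free of the fingers; scene crop shows the pad at (235,160) and the near cup at (262,290). I'll check centring and tilt against the model, and re-measure the tray.

Run:
```python
from h import *
a=np.radians(7);ux=np.array([np.cos(a),np.sin(a),0])
s=400/150
for c,(r,q) in(('scene',(220,150)),('top',(150,330))):
    for n,o,z in(('pad top',0,.173),('pad far end',-.025,.173),('pad near end',.025,.173),('+cup mid',.086,.048),('-cup top',-.075,.078),('-cup mid',-.086,.048),('bar',0,.155)):
        print(c,n,((px(c,np.array([.5694,-.2313,0])+ux*o+[0,0,z])-[q,r])*s).round())
```

```text
scene pad top [223. 136.]
scene pad far end [215. 115.]
scene pad near end [231. 158.]
scene +cup mid [265. 295.]
scene -cup top [212. 138.]
scene -cup mid [213. 149.]
scene bar [225. 149.]
top pad top [226. 195.]
top pad far end [230. 223.]
top pad near end [222. 168.]
top +cup mid [188. 139.]
top -cup top [216. 293.]
top -cup mid [211. 309.]
top bar [222. 200.]
```

Run:
```python
from h import *
a=[]
for c,(r,q) in(('scene',(215,340)),('top',(185,185))):
    im=cams.read_camera(c)
    print(c,[(np.round(d['xy'],1).tolist(),round(d['p'],2)) for d in finder.tip_of('tray_grip',c)][:3])
    a.append(cv2.resize(im[r:r+120,q:q+120,::-1],(400,400),interpolation=cv2.INTER_CUBIC))
    for y in(.19,.196,.202): print(y,[((px(c,np.array([.5357+.05*k*.996,y-.05*k*.087+d,.093]))-[q,r])*400/120).round().tolist() for k in(-1,1) for d in (-.008,.008)])
cv2.imwrite('pics/crop5.png',np.hstack(a))
```

```text
scene [([405.4, 249.4], 0.73)]
0.19 [[177.0, 65.0], [197.0, 61.0], [208.0, 165.0], [229.0, 161.0]]
0.196 [[185.0, 63.0], [204.0, 59.0], [216.0, 164.0], [236.0, 159.0]]
0.202 [[192.0, 62.0], [212.0, 58.0], [223.0, 162.0], [244.0, 158.0]]
top [([236.3, 241.0], 0.85)]
0.19 [[190.0, 248.0], [169.0, 248.0], [207.0, 119.0], [186.0, 118.0]]
0.196 [[182.0, 248.0], [160.0, 248.0], [199.0, 119.0], [178.0, 118.0]]
0.202 [[174.0, 248.0], [152.0, 248.0], [191.0, 119.0], [170.0, 118.0]]
```

View pics/crop5.png

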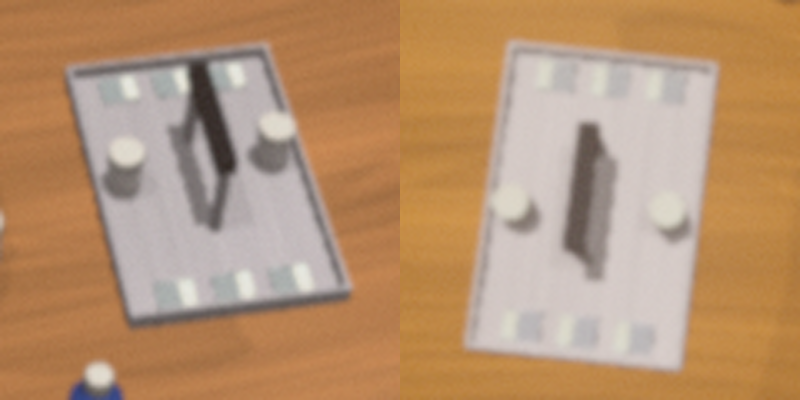

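The handle fits the model at (0.536, 0.196) with yaw −5°, and both jars stand (crop (125,155) and (277,130)). Next I move to above the handle.

```bash
python3 -m creep '-0.004 0.05 0 -2 0.055; -0.004 0.055 0 -2 0.055; -0.004 0.055 0 -2 0.055; -0.004 0.055 0 -2 0.055; -0.004 0.055 0 -2 0.055; -0.004 0.055 0 -2 0.055; -0.004 0.05 0 0 0.055; -0.004 0.04 0 0 0.055'; python3 -m creep '-0.002 0.012 -0.03 0 0.055; 0 0 -0.05 0 0.055; 0 0 -0.05 0 0.055; 0 0 -0.03 0 0.055; 0 0 0 0 0.055; 0 0 0 0 0.055; 0 0 0 0 0.055'
```

```text
time_s: 13.75
tool_pos: [0.5363, 0.1859, 0.3258]
tool_rot: [180.0, 0.1, -4.9]
force: [0.1, -0.4, 0.9]
grip_width: 0.0553
grasp_force: 0.0
time_s: 14.62
tool_pos: [0.5364, 0.1962, 0.1683]
tool_rot: [-180.0, -0.1, -5.0]
force: [0.7, 0.5, 0.5]
grip_width: 0.055
grasp_force: 0.0
```

```bash
python3 -m creep '0 0 -0.04 0 0.055; 0 0 -0.04 0 0.055; 0 0 -0.022 0 0.055; 0 0 0 0 0.055; 0 0 0 0 0.04; 0 0 0 0 0.025; 0 0 0 0 0.005; 0 0 0 0 0.005' 45; python3 -m creep '0 0 0 0 0.005; 0 0 0 0 0.005; 0 0 0 0 0.005; 0 0 0 0 0.005; 0 0 0 0 0.005'
```

```text
time_s: 15.62
tool_pos: [0.5356, 0.1958, 0.065]
tool_rot: [-180.0, -0.0, -5.0]
force: [-1.0, -0.4, -0.1]
grip_width: 0.0232
grasp_force: 0.0
time_s: 16.25
tool_pos: [0.5355, 0.1959, 0.0648]
tool_rot: [-180.0, -0.0, -5.0]
force: [-0.5, 0.1, 2.9]
grip_width: 0.0152
grasp_force: 45.0
```

Gripped at handle width. Now a gentle lift.

```bash
python3 -m creep '0 0 0.003 0 0.005; 0 0 0.006 0 0.005; 0 0 0.01 0 0.005; 0 0 0.012 0 0.005; 0 0 0.015 0 0.005; 0 0 0.015 0 0.005; 0 0 0.015 0 0.005; 0 0 0.015 0 0.005'; python3 -m creep '0 0 0.015 0 0.005; 0 0 0.012 0 0.005; 0 0 0.008 0 0.005; 0 0 0.004 0 0.005; 0 0 0 0 0.005; 0 0 0 0 0.005; 0 0 0 0 0.005; 0 0 0 0 0.005'
python3 - <<'E'
from h import *
im=cams.read_camera('scene');cv2.imwrite('pics/fin.png',cv2.resize(im[130:350,140:520,::-1],(760,440)))
E
```

```text
time_s: 17.25
tool_pos: [0.5354, 0.1957, 0.1568]
tool_rot: [180.0, -0.0, -5.0]
force: [0.6, -0.4, -4.5]
grip_width: 0.0154
grasp_force: 45.0
time_s: 18.25
tool_pos: [0.5352, 0.1957, 0.1943]
tool_rot: [180.0, 0.0, -5.0]
force: [-0.5, -0.2, -4.6]
grip_width: 0.0155
grasp_force: 45.0
```

View pics/fin.png

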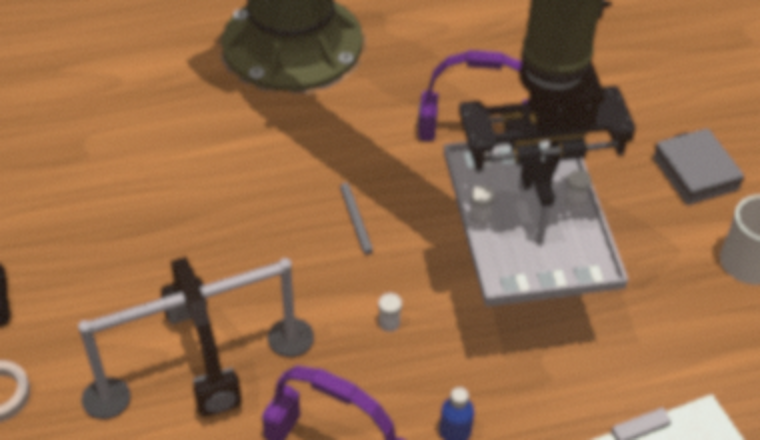

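The tray is held about 13 cm up and level, with both jars standing (at (481,200) and (578,190)). The headset hangs on the rail at (190,290), and the other things are where they were.

```bash
python3 -m creep '0 0 0 0 0.005; 0 0 0 0 0.005; 0 0 0 0 0.005; 0 0 0 0 0.005'; python3 -c "
from cell import ticket
print(ticket.sign_off())"
```

```text
time_s: 18.8
tool_pos: [0.5354, 0.1957, 0.1946]
tool_rot: [180.0, -0.0, -5.0]
force: [-0.6, 0.1, -4.5]
grip_width: 0.0155
grasp_force: 45.0
the job is handed in; nothing more can be done
None
```

The job is handed in at 18.8 s: the headset hangs released on the rail with a cup on each side, and the tray is held about 13 cm up, level, with both jars standing on it; the sign-off gave no verdict.

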